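# Put the lids back on the washed ink jars

## Robot

A 7-joint arm with a two-finger parallel gripper is mounted at the origin on the work surface. World frame = base frame: x ahead of the robot, y to its left, z up, the work surface at z = 0. Lengths are in m, angles in rad, forces in N, time in s.
With the tool pointing down it reaches from about 0.425 to 0.975 m from the base axis. Payload 16.7 kg.
Tool frame: the origin (TCP) lies at the very end of the fingers, on their centre line; the grasp point (between the pads) lies arm.grip_point_offset behind it (arm.grip_point_offset is the distance from the TCP to the grasp point, in m); x points along the fingers, z is the direction in which the jaws open and shut, and the axes are right-handed (so a half turn about x gives the same grasp; the last joint's range is limited). The gripper opens to 85 mm and grips with 20 to 120 N. Pads are 22 mm wide; open, the fingers measure 114 mm over their backs; the gripper's body (76 mm by 85 mm) begins 54 mm behind the grasp point. The pads swing forward as they close: fully open they stand 13 mm farther back than shut.
Start: joints at [1.125, 0.426, 0.074, 1.606, -0.034, 1.111, -0.067], TCP at [0.197, -0.645, 0.231] pointing down, gripper open.
Joint ranges: [-2.85, 2.85], [-0.5, 2.14], [-1.23, 1.37], [0.21, 2.46], [-1.02, 4.16], [0.16, 2.05], [-2.73, 2.73]. Speed limits (rad/s): [1.89, 1.89, 2.39, 2.39, 3.01, 3.01, 3.01].

## Interface

Orientations are given as a rotation vector (axis times angle).
In Python, from rig import arm, eyes gives the robot as it stands. The module is installed in compiled form; this text tells all that it offers. Calls block until the motion is done:
- arm.move_pose(position, orientation): joint-space move of the TCP to a pose.
- arm.line_to(position, v=0.15, rot=None): straight line of the TCP; rot=None keeps the orientation; v is the mean speed in m/s.
- arm.move_joints(angles): joint-space move.
- arm.grip(opening): finger opening in m; the grip force is fixed at half the most; returns when the fingers have stopped.
- arm.hold(seconds).
- arm.solve_ik(position, orientation): joint angles nearest the present ones, or None.
- arm.read_state(): the state.
- eyes.get_image(name): name is "side" or "top" or "wrist"; returns the picture (480x640x3 uint8, red, green, blue); there is no depth.
- eyes.get_calibration(name): a dict with "mtx" (3x3 intrinsics, pixels), "distortion" ([k1, k2, p1, p2, k3] as OpenCV has them; the pictures are not rectified), "R" (3x3) and "t" (3): a world point X has camera coordinates R X + t. Camera axes: x right, y down, z forward; pixel columns grow to the right and rows downward; lengths in m; the calibration is good to about 2 mm. A picture is of the moment at which its call begins: read the wrist's pose just before it. get_calibration takes no time and is no camera call; for the wrist camera it gives the pose at the moment of the call.
A pose or a line that the arm cannot do raises arm.PlanningError and nothing moves.
- arm.close_job(): hands the job in, once; it reports no verdict.
The state is a dict: "time": time; "q": joint angles; "qvel": joint speeds; "joint_torque": joint torques, N m; "position": TCP position; "orientation": TCP orientation; "wrist_force": force on the tool from outside, world axes, zero at the start; "torque": the same for the moment, N m; "finger_gap": finger opening in m.
Only numpy, scipy, OpenCV 4.12 (cv2) and the standard library are available. Lean on these libraries where they do the work, as an engineer would, in place of code of your own. Each camera call takes 0.05 s, during which the arm holds its last target. There are 200 camera calls.

## Task

The four small ink jars have been washed out: close each one with the blue lid that fits it, smallest lid on the smallest jar and so on up to the largest, every lid pushed fully home and level. Leave the jars closed and standing upright on the table; knock no jar over on the way, and leave the roll of tape and the yellow scraper that lie among them where they are.

Things in the scene. Friction and masses are not known exactly. Their poses are not given: they have to be found in the camera images.
- jar_xs: The smallest of four round, open, empty jars of white plastic with a paper label, standing upright on the table: 35 mm outside diameter, 46 mm high, straight walls 2.5 mm thick, mouth 30 mm wide. About 60 g, loose on the table. Origin: centre of its underside; z up along its axis, so the rim is 46 mm above the origin.
- lid_xs: The smallest of four round blue ribbed push-fit lids, lying right way up. Cap 38 mm across, 14 mm thick, over a tapered plug 10 mm deep (18 mm across at its foot, 27 mm at the cap). Origin: centre of the plug's underside, z up: the cap spans 10 to 24 mm above it, gripped across its rim. Drops in freely (no thread or click) until the cap rests on the rim. About 14 g.
- jar_s: The second smallest of four round, open, empty jars of white plastic with a paper label, standing upright on the table: 45 mm outside diameter, 54 mm high, straight walls 2.5 mm thick, mouth 40 mm wide. About 90 g, loose on the table. Origin: centre of its underside; z up along its axis, so the rim is 54 mm above the origin.
- lid_s: The second smallest of four round blue ribbed push-fit lids, lying right way up. Cap 48 mm across, 14 mm thick, over a tapered plug 10 mm deep (28 mm across at its foot, 37 mm at the cap). Origin: centre of the plug's underside, z up: the cap spans 10 to 24 mm above it, gripped across its rim. Drops in freely (no thread or click) until the cap rests on the rim. About 20 g.
- jar_m: The second largest of four round, open, empty jars of white plastic with a paper label, standing upright on the table: 55 mm outside diameter, 62 mm high, straight walls 2.5 mm thick, mouth 50 mm wide. About 130 g, loose on the table. Origin: centre of its underside; z up along its axis, so the rim is 62 mm above the origin.
- lid_m: The second largest of four round blue ribbed push-fit lids, lying right way up. Cap 58 mm across, 14 mm thick, over a tapered plug 10 mm deep (38 mm across at its foot, 47 mm at the cap). Origin: centre of the plug's underside, z up: the cap spans 10 to 24 mm above it, gripped across its rim. Drops in freely (no thread or click) until the cap rests on the rim. About 28 g.
- jar_l: The largest of four round, open, empty jars of white plastic with a paper label, standing upright on the table: 65 mm outside diameter, 70 mm high, straight walls 2.5 mm thick, mouth 60 mm wide. About 170 g, loose on the table. Origin: centre of its underside; z up along its axis, so the rim is 70 mm above the origin.
- lid_l: The largest of four round blue ribbed push-fit lids, lying right way up. Cap 68 mm across, 14 mm thick, over a tapered plug 10 mm deep (48 mm across at its foot, 57 mm at the cap). Origin: centre of the plug's underside, z up: the cap spans 10 to 24 mm above it, gripped across its rim. Drops in freely (no thread or click) until the cap rests on the rim. About 38 g.
- tape: A nearly used-up roll of cream masking tape lying flat among the jars, to be left alone: a ring of 88 mm outside and 76 mm inside diameter, 38 mm high. Origin: centre of its underside, z up.
- scraper: A yellow plastic ink scraper lying flat among the jars, to be left alone: a 60 x 95 mm card 4 mm thick, with a 10 mm round bead along one long edge. Origin: centre of its underside; x across the card towards the bead, y along the bead.

How it is judged:
At the end, for the whole second after the job is handed in: Each of the four lids sits on the jar of its own size: centred within 5 mm, its cap resting on the rim (height within 3 mm of fully seated) and level with the jar within 0.08 rad; every jar stands upright (within 0.08 rad) on the table; lids and jars are at rest and released (horizontal distance between lid_xs and jar_xs below 0.005 m and z of lid_xs in the frame of jar_xs between 0.033 and 0.039 m and angle between the z axis of lid_xs and the z axis of jar_xs, either way round below 0.08 rad and angle between each of jar_xs, jar_s, jar_m, jar_l's own z axis and vertical below 0.08 rad and height (world z) of jar_xs between -0.01 and 0.01 m and linear speed of each of lid_xs, jar_xs, lid_s, jar_s, lid_m, jar_m, lid_l, jar_l below 0.02 m/s and horizontal distance between lid_s and jar_s below 0.005 m and z of lid_s in the frame of jar_s between 0.041 and 0.047 m and angle between the z axis of lid_s and the z axis of jar_s, either way round below 0.08 rad and height (world z) of jar_s between -0.01 and 0.01 m and horizontal distance between lid_m and jar_m below 0.005 m and z of lid_m in the frame of jar_m between 0.049 and 0.055 m and angle between the z axis of lid_m and the z axis of jar_m, either way round below 0.08 rad and height (world z) of jar_m between -0.01 and 0.01 m and horizontal distance between lid_l and jar_l below 0.005 m and z of lid_l in the frame of jar_l between 0.057 and 0.063 m and angle between the z axis of lid_l and the z axis of jar_l, either way round below 0.08 rad and height (world z) of jar_l between -0.01 and 0.01 m); the robot touches nothing.
It fails at once if a jar is knocked over (angle between any of jar_xs, jar_s, jar_m, jar_l's own z axis and vertical above 0.6 rad).
It fails at once if the roll of tape is pushed away (distance of tape from where it was at the start of the episode above 0.03 m).
It fails at once if the scraper is pushed away (distance of scraper from where it was at the start of the episode above 0.03 m).
It also fails if it takes over 115 s, if anything falls off the work surface, if the arm or the gripper's body presses on something with over 40 N, if the wrist force passes 120 N, or if a joint passes its speed limit or range.

## Working session

There is one attempt and no reset: what is moved stays moved. The work goes in short steps, each a Python script; the robot and the scene stay as the last script left them, time stands still between calls to the robot, and variables do not carry over. Pictures are saved under pics/ and viewed, about 12 in all and at most 16, crops included, and the job is handed in when it is done.

```bash
mkdir -p pics
python3 - <<'E'
from rig import arm, eyes
import cv2,numpy as np
for n in ("top","side"):
    cv2.imwrite(f"pics/{n}0.png",eyes.get_image(n)[:,:,::-1]); c=eyes.get_calibration(n); print(n,c['mtx'].tolist(),c['distortion'],c['R'].tolist(),c['t'], -c['R'].T@c['t'])
c=eyes.get_calibration('wrist'); print(c['mtx'].tolist(),c['R'].tolist(),-c['R'].T@c['t'])
s=arm.read_state();print(s['position'],s['orientation'],arm.grip_point_offset,s['time'],s['finger_gap'])
E
```

```text
top [[568.8497497038875, 0.0, 312.89904123200546], [0.0, 568.8497497038875, 244.11062976842214], [0.0, 0.0, 1.0]] [-0.10927586  0.          0.          0.          0.        ] [[-0.005097672715026725, -0.9999626582070323, -0.006978246514440663], [-0.9964020987182611, 0.005669637205684707, -0.08456188789165273], [0.08459829432521078, 0.006522070643725644, -0.9963937932322657]] [0.00293805 0.53003165 1.19363549] [ 0.4271601  -0.00785212  1.23417197]
side [[460.31493154599667, 0.0, 323.0275988662686], [0.0, 460.31493154599667, 245.86513082729678], [0.0, 0.0, 1.0]] [-0.08503486  0.          0.          0.          0.        ] [[0.8098824774304777, -0.5865144925661524, -0.009545824267203807], [-0.42265718601448693, -0.5721829175139733, -0.7028282948313282], [0.4067570231248463, 0.5732429318491996, -0.7112954837643402]] [-0.4276131   0.238713    0.74655294] [ 0.14354447 -0.54216998  0.69471207]
[[370.5415917255231, 0.0, 313.14682443220426], [0.0, 370.5415917255231, 241.85036532700988], [0.0, 0.0, 1.0]] [[0.29309211702052346, -0.9560839930994808, -0.0006395931367868246], [-0.9233419599668288, -0.28322833510833456, 0.25927077574685714], [-0.24806578946933389, -0.07539965736469763, -0.9658044604184862]] [ 0.26046836 -0.62627575  0.37420439]
[ 0.19725272 -0.64516484  0.23070575] [ 0.988493    1.33608267 -0.98754257] 0.0187 0.1 0.08549375108726427
```

View pics/top0.png

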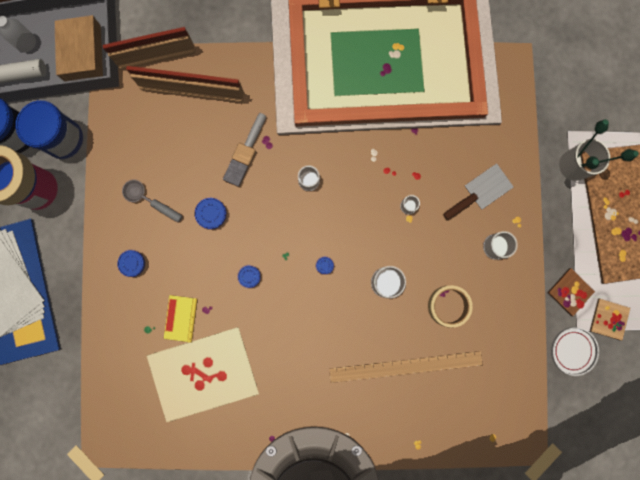

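View pics/side0.png

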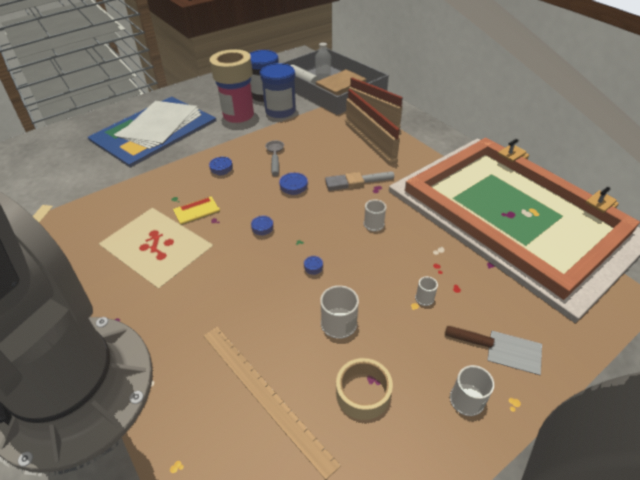

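The top picture shows lids at roughly L (210,213), M (131,263), S (249,276) and XS (325,265). The jars are at L (389,282), M (501,245), S (309,179) and XS (411,204). The tape is at (450,306) and the scraper at (180,318). The side picture agrees.

Next: coarse positions, then one close look over each lid and jar.

```bash
cat > h.py <<'E'
from rig import arm, eyes
import cv2,numpy as np
from scipy.spatial.transform import Rotation as Ro
K=['xs','s','m','l']; H=dict(xs=.046,s=.054,m=.062,l=.070); D=dict(xs=.035,s=.045,m=.055,l=.065)
R0=Ro.from_rotvec([0.988493,1.33608267,-0.98754257]).as_matrix(); AZ0=np.arctan2(-.64516,.19725)
def rot(p): # tool exactly down, yaw turning with the azimuth of p (same wrist pose everywhere)
    z=Ro.from_euler('z',np.arctan2(p[1],p[0])-AZ0).apply(R0[:,2]); z[2]=0; z/=np.linalg.norm(z)
    x=np.array([0,0,-1.]); return Ro.from_matrix(np.c_[x,np.cross(z,x),z]).as_rotvec()
def ray(c,px,z):
    u=cv2.undistortPoints(np.float64([[px]]),c['mtx'],c['distortion'])[0,0]
    d=c['R'].T@np.r_[u,1]; o=-c['R'].T@c['t']; return (o+d*(z-o[2])/d[2])[:2]
def proj(c,X): return cv2.projectPoints(np.float64([X]),cv2.Rodrigues(c['R'])[0],c['t'],c['mtx'],c['distortion'])[0][0,0]
def blue(im):
    return cv2.inRange(cv2.cvtColor(im,cv2.COLOR_RGB2HSV),(105,120,50),(128,255,255))
def white(im):
    return cv2.inRange(cv2.cvtColor(im,cv2.COLOR_RGB2HSV),(0,0,90),(180,60,255))
def blobs(m,lo): return [c for c in cv2.findContours(m,cv2.RETR_EXTERNAL,cv2.CHAIN_APPROX_NONE)[0] if cv2.contourArea(c)>lo]
E
python3 - <<'E'
from h import *
im=eyes.get_image('top');c=eyes.get_calibration('top')
for c0 in blobs(blue(im),100):
    (u,v),r=cv2.minEnclosingCircle(c0)
    if u>100: print('lid',u,v,r,2*r*1.21/569,ray(c,(u,v),.02))
for k,px in dict(l=(389,282),m=(501,245),s=(309,179),xs=(411,204)).items(): print(k,ray(c,px,H[k]))
print('tape',ray(c,(450,306),.038), R0[:,0],R0[:,2])
E
```

```text
lid 248.95333862304688 276.3666687011719 10.595847129821777 0.045064938583776276 [0.46183958 0.1371186 ]
lid 324.5434875488281 265.2608642578125 8.079484939575195 0.034362660024203816 [ 0.4847784  -0.02454079]
lid 130.60000610351562 262.79998779296875 13.00008773803711 0.05529035558180985 [0.49186717 0.39518858]
lid 210.08921813964844 213.1763458251953 15.245447158813477 0.06484003888282708 [0.59867628 0.22217048]
l [ 0.44733817 -0.1554997 ]
m [ 0.52258323 -0.39302625]
s [0.66500736 0.00738197]
xs [ 0.61197736 -0.20794179]
tape [ 0.39641297 -0.28778518] [-4.37093595e-04  1.03520349e-03 -9.99999369e-01] [ 0.29240574 -0.9562937  -0.00111777]
```

Run:
```python
from h import *
J=dict(m=(.5226,-.393),xs=(.612,-.208),l=(.4473,-.1555),s=(.665,.0074))
t=[]
for k,p in J.items():
    arm.move_pose([*p,.20],rot(p)); arm.hold(.2); c=eyes.get_calibration('wrist'); im=eyes.get_image('wrist')
    np.savez(f'jar_{k}.npz',im=im,**c); q=proj(c,[*p,H[k]]); print(k,q,arm.read_state()['time'])
    t.append(cv2.resize(im,(400,300)))
cv2.imwrite('pics/jars.png',np.vstack([np.hstack(t[:2]),np.hstack(t[2:])])[:,:,::-1])
```

```text
m [312.2018667  227.90120536] 1.925
xs [312.27598229 223.16815262] 3.0083
l [311.30701088 231.88300387] 3.9833
s [312.77686158 224.76149886] 5.2917
```

View pics/jars.png

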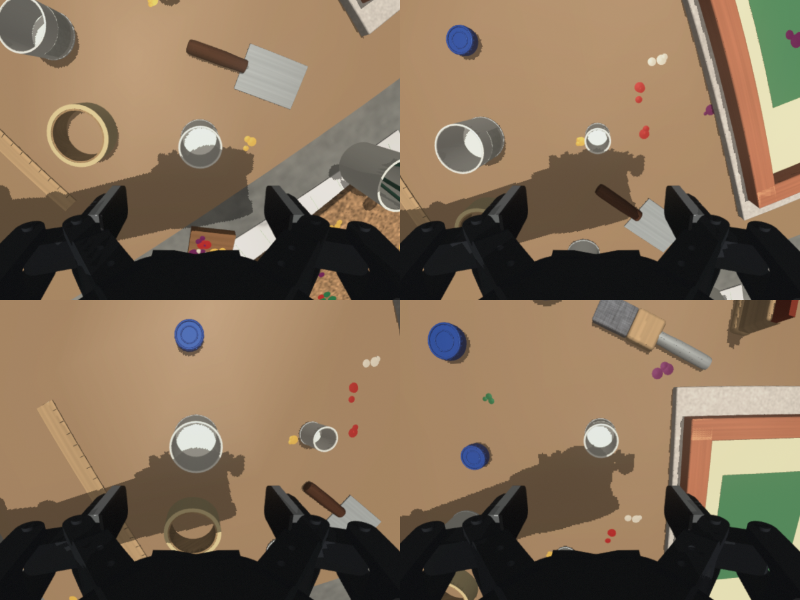

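The mosaic shows all four jars upright and unobstructed near the image centre, for example jar m at full-resolution pixel (320,229). Next I fit the rim circles.

```bash
cat >> h.py <<'E'
def circ(im,c,p,h,dia):
    """rim/cap circle near world point p at height h: Hough with the known radius"""
    q=proj(c,[*p,h]); dep=(c['R']@np.r_[p,h]+c['t'])[2]; r=c['mtx'][0,0]*dia/2/dep
    x0,y0=(q-2.2*r).astype(int); x1,y1=(q+2.2*r).astype(int)
    x0,y0=max(x0,0),max(y0,0); S=4
    g=cv2.resize(cv2.cvtColor(im,cv2.COLOR_RGB2GRAY)[y0:y1,x0:x1],None,fx=S,fy=S,interpolation=cv2.INTER_CUBIC)
    g=cv2.GaussianBlur(g,(0,0),2)
    o=cv2.HoughCircles(g,cv2.HOUGH_GRADIENT_ALT,1,10,param1=150,param2=.5,minRadius=int(.9*r*S),maxRadius=int(1.1*r*S))
    if o is None: return None,r,None
    o=o[0]; b=o[np.argmin(np.abs(o[:,2]/S-r))]
    u=np.array([x0,y0])+(b[:2]+.5)/S-.5
    return ray(c,u,h),r,(u,b[2]/S,len(o))
E
python3 - <<'E'
from h import *
J=dict(m=(.5226,-.393),xs=(.612,-.208),l=(.4473,-.1555),s=(.665,.0074)); t=[]
for k,p in J.items():
    c=dict(np.load(f'jar_{k}.npz')); im=c.pop('im'); P,r,i=circ(im,c,p,H[k],D[k]); print(k,P,r,i)
    if i is None: continue
    u,rr,_=i; x,y=(u-50).astype(int); a=cv2.resize(im[y:y+100,x:x+100],None,fx=3,fy=3)
    cv2.circle(a,tuple(int(v) for v in (u-[x,y]+.5)*3),int(rr*3),(255,0,0),1); t.append(a)
cv2.imwrite('pics/fit.png',np.vstack([np.hstack(t[:2]),np.hstack(t[2:])])[:,:,::-1] if len(t)==4 else np.hstack(t)[:,:,::-1])
E
```

```text
m [ 0.52433708 -0.40132112] 35.30177605755449 (array([320.375, 234.875]), np.float32(34.189156), 1)
xs [ 0.61505186 -0.21011213] 21.3346635626836 (array([316.625, 224.375]), np.float32(21.12545), 2)
l [ 0.4469493  -0.16013826] 42.84166560512564 (array([312.875, 237.625]), np.float32(41.598255), 1)
s [0.67087898 0.00777496] 28.104858412547784 (array([320.125, 224.375]), np.float32(27.43658), 1)
```

View pics/fit.png

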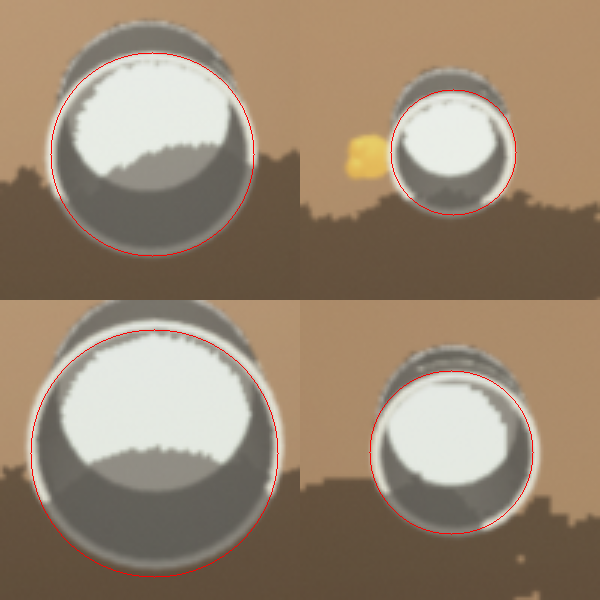

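All fits hold to about 1 px except jar l, where the rim lies about 3 px above the fitted circle, so I correct it by eye. Lid s is first: close look, then grasp.

```bash
cat >> h.py <<'E'
C=dict(xs=.038,s=.048,m=.058,l=.068); G=dict(xs=.006,s=.004,m=.002,l=0.)
J=dict(m=(.5243,-.4011),xs=(.6151,-.2101),s=(.6708,.0070)); L=dict(s=(.4618,.1371),xs=(.4848,-.0245),m=(.4919,.3952),l=(.5987,.2222))
_c=dict(np.load('jar_l.npz')); _c.pop('im'); J['l']=tuple(ray(_c,(313.5,234.8),.070))
def look(p,n):
    arm.move_pose([*p,.20],rot(p)); arm.hold(.2); c=eyes.get_calibration('wrist'); return eyes.get_image('wrist'),c
def find_lid(k):
    im,c=look(L[k],k); q=proj(c,[*L[k],.024])
    b=min(blobs(blue(im),300),key=lambda b:np.linalg.norm(cv2.minEnclosingCircle(b)[0]-q))
    (u,v),r=cv2.minEnclosingCircle(b); P=ray(c,(u,v),.02); P2,_,i=circ(im,c,P,.024,C[k]); print(k,'mask',P,r,'hough',P2,i)
    return P,P2,im,i
def pick(k,p):
    arm.line_to([*p,.06],.25,rot(p)); arm.line_to([*p,G[k]],.08); arm.grip(C[k]-.012); arm.hold(.2)
    s=arm.read_state(); print('gap',s['finger_gap'],s['position'],s['time']); arm.line_to([*p,.2],.25)
    arm.hold(.2); s=arm.read_state(); print('lifted gap',s['finger_gap'],s['wrist_force'])
def place(k):
    p=J[k]; zs=H[k]-.010+G[k]; arm.move_pose([*p,.2],rot(p)); arm.line_to([*p,zs+.02],.2); arm.hold(.3)
    f0=arm.read_state()['wrist_force'][2]
    for dz in (.012,.009,.006,.004,.003,.002,.001,0.,-.001):
        arm.line_to([*p,zs+dz],.04); arm.hold(.1); s=arm.read_state(); f=s['wrist_force']; print(dz,np.round(f,1),round(s['position'][2]-zs,4))
        if f[2]-f0>4: break
    arm.grip(.085); arm.hold(.2); s=arm.read_state(); print('rel',s['time'],s['finger_gap']); arm.line_to([*p,.2],.2)
E
python3 - <<'E'
from h import *
P,P2,im,i=find_lid('s')
if i: cv2.circle(im,tuple(int(round(a)) for a in i[0]),int(i[1]),(255,0,0),1)
cv2.imwrite('pics/lid_s.png',cv2.resize(im[120:340,160:480],None,fx=2,fy=2)[:,:,::-1]); print(J['l'])
E
```

```text
s mask [0.46201043 0.13577047] 26.84973907470703 hough None None
(np.float64(0.4481251285309861), np.float64(-0.15819959738479172))
```

View pics/lid_s.png

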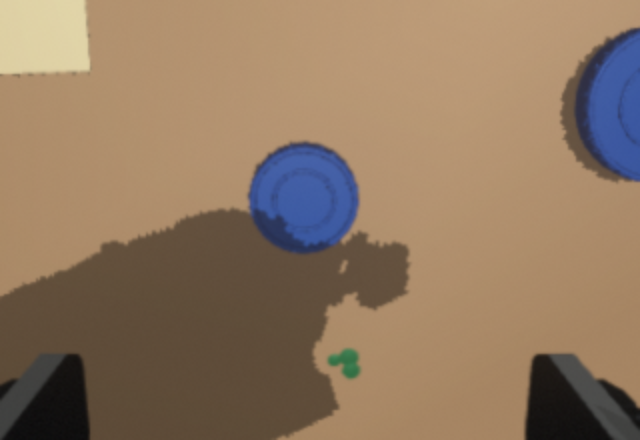

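The crop shows lid s at about (304,198), which is full-resolution (312,219). The mask fit is good, so I pick and place it.

Run:
```python
from h import *
pick('s',(.4620,.1358))
p=J['s']; arm.move_pose([*p,.12],rot(p)); arm.hold(.2)
im=eyes.get_image('wrist'); cv2.imwrite('pics/hold_s.png',im[:,:,::-1])
```

```text
gap 0.04568502224138286 [0.46225128 0.13578504 0.00469126] 8.7167
lifted gap 0.045549098446901935 [ 0.24425299 -0.23077733  0.10536955]
```

View pics/hold_s.png

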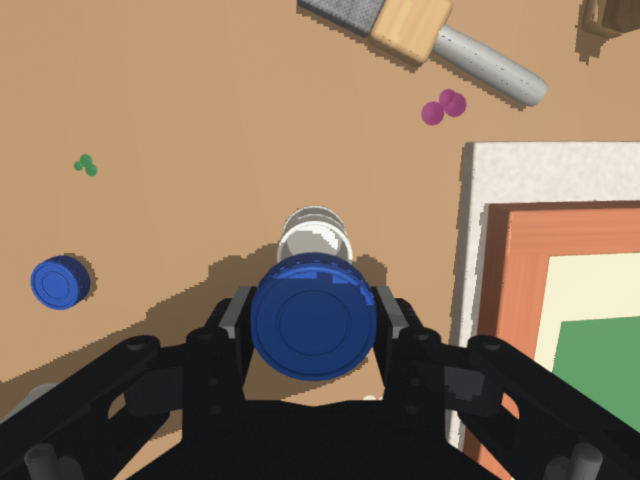

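The lid is held level and centred in the jaws at (314,317), with jar s below it at (314,245) in the same column. Placing it.

Run:
```python
from h import *
place('s')
im=eyes.get_image('wrist'); cv2.imwrite('pics/pl_s.png',im[100:340,160:480,::-1])
```

```text
0.012 [ 0.1 -0.  -0. ] 0.0119
0.009 [0.3 0.1 0.1] 0.009
0.006 [ 0.1 -0.5 -0. ] 0.0059
0.004 [-1.3 -0.2 -0.1] 0.004
0.003 [-0.4  0.2 -0.9] 0.003
0.002 [ 1.  -0.3 -0.2] 0.002
0.001 [ 0.7  0.2 -0.9] 0.001
0.0 [-4.4 -0.7 11.8] 0.0008
rel 16.2083 0.08482081568952964
```

View pics/pl_s.png

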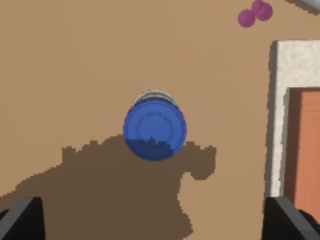

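Lid s has contact at exactly the seated height and covers its jar at crop pixel (155,128). Next, lids xs and l.

Run:
```python
from h import *
t=[]
for k in ('xs','l'):
    P,_,im,i=find_lid(k)
    if np.linalg.norm(P-L[k])>.008: print('stop'); break
    pick(k,P)
    if arm.read_state()['finger_gap']<C[k]-.006: print('lost'); break
    place(k); t.append(eyes.get_image('wrist')[100:340,160:480])
cv2.imwrite('pics/pl_2.png',np.hstack(t)[:,:,::-1])
```

```text
xs mask [ 0.48468424 -0.0264041 ] 21.157455444335938 hough [ 0.48532632 -0.02496047] (array([312.375, 220.375]), np.float32(22.064756), 1)
gap 0.03556279157145052 [ 0.48489518 -0.02646051  0.0065297 ] 20.4417
lifted gap 0.03572113760941545 [-0.22132432  0.2523735   0.24372316]
0.012 [-0.6 -0.9  0.3] 0.0119
0.009 [ 1.4 -0.2 -0.3] 0.009
0.006 [0.  0.4 0.4] 0.006
0.004 [ 0.8 -0.3 -0.1] 0.004
0.003 [-0.4 -0.   0.8] 0.0031
0.002 [-1.2 -0.5  5.3] 0.0022
rel 26.55 0.08471616730988658
l mask [0.598702   0.22069439] 38.04568099975586 hough [0.59863767 0.22007065] (array([311.625, 219.875]), np.float32(39.808014), 1)
gap 0.06600338539740665 [0.59911434 0.22085431 0.00107224] 31.5167
lifted gap 0.06549863438988247 [ 0.34474451  0.36099668 -0.33729073]
0.012 [-0.5 -0.2 -0.2] 0.0119
0.009 [ 0.3  0.4 -0.5] 0.009
0.006 [-0.6 -0.1 -0.1] 0.006
0.004 [-0.2  0.1 -1. ] 0.004
0.003 [-0.   0.2  2.5] 0.0031
0.002 [-1.   0.6 11.5] 0.0023
rel 37.9583 0.08511080457041101
```

View pics/pl_2.png

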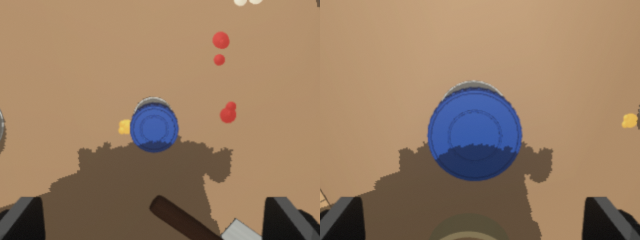

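Lids xs (154,126) and l (474,134) are on their jars; contact came about 1–2 mm early, so I will check seating later. Lid m is next.

Run:
```python
from h import *
k='m'
P,_,im,i=find_lid(k)
pick(k,P)
if arm.read_state()['finger_gap']>C[k]-.006:
    place(k); cv2.imwrite('pics/pl_m.png',eyes.get_image('wrist')[100:340,160:480,::-1])
    # move clear, check
    p=(.55,.30); arm.move_pose([*p,.3],rot(p)); 
    im=eyes.get_image('side'); c=eyes.get_calibration('side'); top=eyes.get_image('top'); ct=eyes.get_calibration('top')
    t=[]
    for k in K:
        for I,cc,z in((im,c,H[k]+.014),(top,ct,H[k]+.014)):
            u,v=proj(cc,[*J[k],H[k]]).astype(int); t.append(cv2.resize(I[v-25:v+35,u-30:u+30],(200,200),interpolation=cv2.INTER_CUBIC))
        q=proj(ct,[*J[k],H[k]+.01]); b=min(blobs(blue(top),60),key=lambda b:np.linalg.norm(cv2.minEnclosingCircle(b)[0]-q))
        print(k,'lid top view',ray(ct,cv2.minEnclosingCircle(b)[0],H[k]+.01),'jar',J[k])
    cv2.imwrite('pics/chk.png',np.vstack([np.hstack(t[:4]),np.hstack(t[4:])])[:,:,::-1])
```

```text
m mask [0.49118745 0.39329464] 32.4396858215332 hough None None
gap 0.05587914592226434 [0.49144537 0.3934615  0.00294989] 43.2833
lifted gap 0.05614500457183455 [-0.04163098  0.27439492  0.437165  ]
0.012 [ 0.6 -0.  -1.3] 0.0119
0.009 [1.  0.3 0.3] 0.009
0.006 [ 0.  -0.3 -0.4] 0.006
0.004 [ 0.5 -0.  -0.4] 0.004
0.003 [-1.2 -0.2 -0.3] 0.003
0.002 [-0.6 -0.3  0.2] 0.002
0.001 [-2.2 -1.1  2.3] 0.0011
0.0 [-6.5  2.5 16. ] 0.0009
rel 51.8167 0.08538050944467557
xs lid top view [ 0.61558609 -0.20791977] jar (0.6151, -0.2101)
s lid top view [0.67172844 0.00934924] jar (0.6708, 0.007)
m lid top view [ 0.52509374 -0.39849244] jar (0.5243, -0.4011)
l lid top view [ 0.44855385 -0.15612953] jar (np.float64(0.4481251285309861), np.float64(-0.15819959738479172))
```

View pics/chk.png

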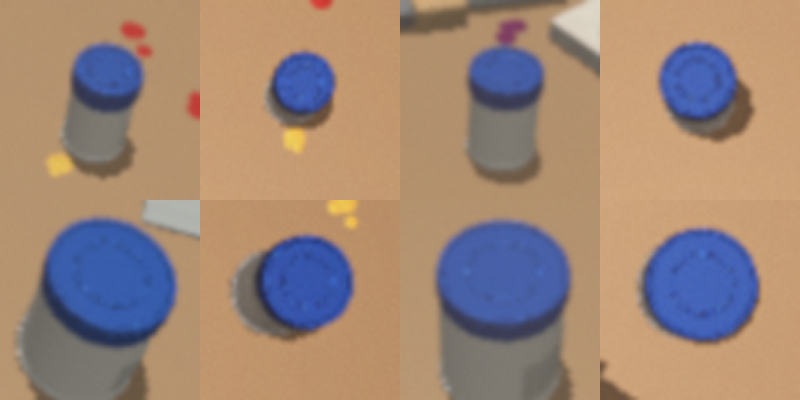

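All four caps look level and seated in both views. The top camera agrees apart from a constant offset of about 2 mm, which is within calibration. A gentle press with closed fingers at each cap centre will check the seated heights.

Run:
```python
from h import *
arm.grip(0.0)
for k in ('s','xs','l','m'):
    p=J[k]; z=H[k]+.014; arm.move_pose([*p,.2],rot(p)); arm.line_to([*p,z+.006],.2); arm.hold(.2); f0=arm.read_state()['wrist_force'][2]
    for dz in (.004,.003,.002,.001,0,-.001,-.002):
        arm.line_to([*p,z+dz],.04); arm.hold(.1); s=arm.read_state(); f=s['wrist_force'][2]-f0
        if f>3: break
    print(k,'contact dz',dz,'F',round(f,1),'z-exp',round(s['position'][2]-z,4),round(s['time'],1)); arm.line_to([*p,.2],.25)
p=(.55,.30); arm.move_pose([*p,.3],rot(p))
cv2.imwrite('pics/fin.png',eyes.get_image('side')[:,:,::-1]); print(arm.read_state()['time'])
```

```text
s contact dz 0 F 3.2 z-exp 0.0002 60.1
xs contact dz 0 F 4.2 z-exp 0.0002 64.5
l contact dz 0 F 4.5 z-exp 0.0001 68.5
m contact dz 0 F 3.4 z-exp 0.0002 72.9
76.0667
```

View pics/fin.png

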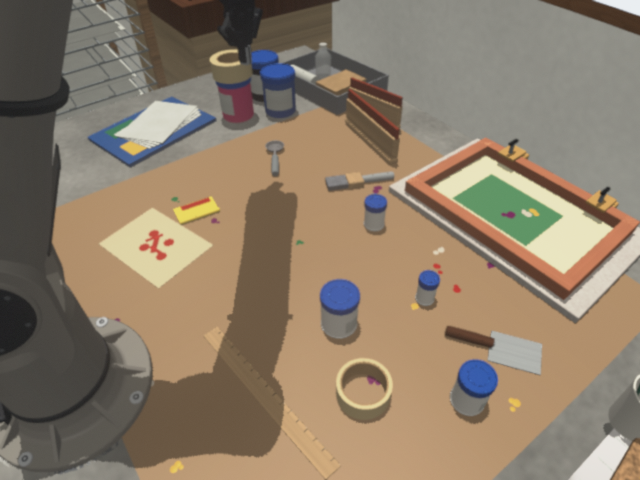

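All four cap tops are within 0.2 mm of the seated height. The side picture shows the closed jars upright at (375,212), (428,288), (340,308) and (475,388). The tape at (364,389) and the scraper at (196,210) have not moved.

```bash
python3 -c "
from rig import arm; arm.close_job()"
```

```text
the job is handed in; nothing more can be done
```

All four lids are on their matching jars, and I handed the job in after about 76 s of robot time (the limit was 115 s).

- **Seating:** I pressed each cap at its centre with 3–5 N. All four cap tops were within 0.2 mm of the fully seated height.
- **Final picture:** the side view shows the jars upright with level lids. The tape and scraper are where they started, and the arm is clear of everything.
- **Early contact:** while placing xs and l, contact came about 2 mm above the height I had planned. The press check showed both are fully seated.
- **Camera disagreement:** the top camera put every lid 2–3 mm to one side of the jar positions found with the wrist camera. The shift was nearly the same for all four, so I took it as calibration error (good to about 2 mm). With the lids fully down, the plug's fit limits any off-centre error to about 1.5 mm.

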